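# Finish the disk swap: shut the storage unit and show the old disk to the record camera

### The job

A disk in the storage unit has just been replaced: first push the unit's open front door shut until it snaps fully home on its catch. Then pull the old full-size disk straight up out of the dock and hold it up to the record camera so that its label can be read: upright, label square on to the lens, the middle of the disk level with and straight ahead of the lens, 15 cm in front of it. Finish still holding it there steady in the air, and leave the other things on the bench where they are.

Things in the scene. Friction and masses are not known exactly. Their poses are not given: they have to be found in the camera images.
- nas_door (a joint): hinge of the storage unit's front door, rad: 0 = shut on its stop, grows as the free edge swings out from the unit's front (starts at 0.55 to 1.0). Light friction, stays where it is left. A sprung roller catch resists over the last 0.065 rad (about 7 N at 145 mm from the hinge pushes it over), then draws the door home below 0.01 and keeps it; any further push acts on the rigid stop.
- nas: four-bay network storage unit, a dark box 200 mm wide (y), about 210 mm deep (x), 170 mm high, fixed; origin at the centre of its underside; its front, covered by the door, looks along its own -x, its rear (fan, sockets) along +x
- nas_hinge (a point): top end of the door's vertical hinge axis: 106 mm to the front (-x) and 96 mm to the right (-y) of the unit's origin, 164 mm above the bench, mid-thickness of the door. The frame turns with the door: y along the door to its free edge (192 mm), -x out of its outer face, which one pushes to shut it; it opens about +z. Flat panel 12 mm thick, from 12 to 164 mm above the bench.
- nas_door_edge (a point): top corner of the door's outer face at its free edge, 192 mm from the hinge along the door, 164 mm above the bench
- dock: black two-slot disk dock, 130 (x) by 140 mm (y), 62 mm high, fixed; origin at the centre of its underside. Wide slot at x = +30 mm holds the full-size disk, narrow slot at x = -34 mm the small one; both run along y, are 40 mm deep (floor 22 mm above the bench), with about 1 mm play; nothing locks the disks.
- disk: the old full-size disk (3.5 inch, bare metal, 0.4 to 0.75 kg): 26 mm thick (its x), 102 mm wide (y), 147 mm long (z), upright in the dock's wide slot: top edge 169 mm above the bench, lower 40 mm in the slot; origin at the centre of its lower end. The broad face on its +x side carries the white paper label with barcode, the -x face a circuit board.
- disk_mid (a point): middle of the old disk, 73.5 mm above its origin along its z; same axes as the disk
- camera: record camera, fixed: round base 116 mm across centred 30 mm behind the origin (+x), a thin post 227 mm high, a grey head 62 mm wide and 50 mm high with lens ring and lights, its centre 190 mm above the bench; origin on the bench under the head; it looks level along its own -x
- lens (a point): centre of the camera's front lens surface, 190 mm above the bench, 45 mm ahead (-x) of the camera's origin; the camera looks level along this frame's -x, z is up. The disk belongs with its middle at x = -150 mm, y = 0, z = 0 of this frame and its own x axis along this frame's x.
- ssd: small disk (2.5 inch, 9.5 x 70 x 100 mm, black) standing in the dock's narrow slot, top 122 mm above the bench, 64 mm from the old disk's middle plane; stays. Origin at its lower end.
- spare_disk: another full-size disk lying flat on the small carton, label up, 147 x 102 x 26 mm; stays. Origin at the middle of its underside.
- tray: empty plastic drive tray lying on the bench, 165 x 106 mm, 30 mm high; stays. Origin at the middle of its underside.
- driver: screwdriver lying on the bench, 190 mm; stays. Origin about its middle.
- dish: steel screw dish, 90 mm across, 28 mm high; stays. Origin at the middle of its underside.
- tape: roll of packing tape lying flat, 104 mm across, 48 mm high; stays. Origin at the middle of its underside.
- carton: closed small cardboard carton under the spare disk, 175 x 125 mm, 60 mm high; stays. Origin at the middle of its underside.
Mind the look-alikes: they are no part of the job. Leave any purple look-alike of the dock alone.

How it is judged:
On the way, in this order (a step that is already met when the one before it is completed fails the run):
1. the storage unit's door is pushed home on its catch (value of joint nas_door below 0.015 rad), for 0.3 s.
2. the old disk is pulled up clear of the dock (height (world z) of disk above 0.066 m and contact force between the fingers and disk above 1 N), for 0.1 s.
At the end, for the whole second after the job is handed in: Door home on its catch (under 0.015 rad). Disk held still by the gripper alone, middle 150 mm (within 30) in front of the lens and within 20 mm of its axis sideways and in height, label to the lens and square to it within 8 degrees, upright within 8 degrees (value of joint nas_door below 0.015 rad and x of disk_mid in the frame of lens between -0.18 and -0.12 m and y of disk_mid in the frame of lens between -0.02 and 0.02 m and z of disk_mid in the frame of lens between -0.02 and 0.02 m and x of lens in the frame of disk_mid above 0.1 m and angle between the x axis of disk and the x axis of lens, either way round below 0.14 rad and angle between disk's own z axis and vertical below 0.14 rad and contact force between the fingers and disk above 2 N and contact force between disk and camera below 0.1 N and contact force between disk and dock below 0.1 N and contact force between disk and nas below 0.1 N and linear speed of disk below 0.02 m/s and angular speed of disk below 0.2 rad/s); the arm keeps its last pose, push and grip.
It fails at once if another thing on the bench is disturbed (moved more than 30 mm) (distance of any of ssd, spare_disk, tray, driver, dish, tape, carton from where it was at the start of the episode above 0.03 m).
It also fails if it takes over 64 s, if anything falls off the work surface, if the arm or the gripper's body presses on something with over 40 N, if the wrist force passes 120 N, or if a joint passes its speed limit or range.

### The arm

A 6-joint arm with a two-finger parallel gripper is mounted at the origin on the work surface. World frame = base frame: x ahead of the robot, y to its left, z up, the work surface at z = 0. Lengths are in m, angles in rad, forces in N, time in s.
With the tool pointing down it reaches from about 0.35 to 0.975 m from the base axis. Payload 7.1 kg.
Tool frame: the origin (TCP) lies midway between the tips of the shut fingers; the grasp point (between the pads) lies 19 mm behind it; z points along the fingers, y is the line along which they close (so a half turn about z gives the same grasp; the last joint's range is limited). The gripper opens to 88 mm and grips with 3 to 60 N. Pads are 20 mm wide; open, the fingers measure 115 mm over their backs; the gripper's body (75 mm by 178 mm) begins 61 mm behind the grasp point.
Start: joints at [1.258, 0.423, 1.63, -0, 1.089, -0.019], TCP at [0.181, 0.598, 0.223] pointing down, gripper open.
Joint ranges: [-3, 3], [-0.9, 2.11], [0.09, 2.58], [-1.31, 4.45], [0.11, 2.69], [-2.54, 2.54]. Speed limits (rad/s): [2.39, 2.39, 3.01, 3.14, 3.14, 3.14].

### API

Orientations are given as a unit quaternion [w, x, y, z].
In Python, from station import move_pose, movel, movej, command_gripper, wait, inverse_kinematics, read_camera, camera_info, MotionError, job_done, get_time, get_joint_pos, get_qvel, get_effort, get_tcp_pos, get_ee_rot, get_ft_force, get_ft_torque, get_grip_width, get_finger_force gives the robot as it stands. Calls block until the motion is done:
- move_pose(position, orientation): joint-space move of the TCP to a pose.
- movel(position, frame=None, v=0.15, until_force=None): straight line of the TCP; frame=None keeps the orientation; v is the mean speed in m/s. With until_force (N) it stops when the force on the tool has changed by that much, and returns True; else False.
- movej(angles): joint-space move.
- command_gripper(opening): opening from 0.0 (shut) to 1.0 (fully open); the grip force is fixed at half the most; returns when the fingers have stopped.
- wait(seconds).
- inverse_kinematics(position, orientation): joint angles nearest the present ones, or None.
- read_camera(name): name is "scene" or "top" or "wrist"; returns the picture (400x640x3 uint8, red, green, blue); there is no depth.
- camera_info(name): a dict with "intrinsics" (3x3 intrinsics, pixels), "T" (4x4, takes a point from camera to world coordinates); the wrist camera has in their place "tool_from_camera" (4x4, takes a point from camera to tool coordinates, whose origin is the TCP and whose axes are the flange's). Camera axes: x right, y up, looking along -z (the intrinsics and any distortion apply to the point x, -y, -z); pixel columns grow to the right and rows downward; lengths in m; the calibration is good to about 2 mm. The wrist camera is an equidistant fisheye: a pixel r from the principal point sees the ray r / f radians off the axis. A picture is of the moment at which its call begins: read the wrist's pose just before it. camera_info takes no time and is no camera call.
A pose or a line that the arm cannot do raises MotionError and nothing moves.
- job_done(): hands the job in; it is judged then, once.
Readings, each from a call of its own:
- get_time(): time.
- get_joint_pos(): joint angles.
- get_qvel(): joint speeds.
- get_effort(): joint torques, N m.
- get_tcp_pos(): TCP position.
- get_ee_rot(): TCP orientation.
- get_ft_force(): force on the tool from outside, world axes, zero at the start.
- get_ft_torque(): the same for the moment, N m.
- get_grip_width(): opening from 0.0 (shut) to 1.0 (fully open).
- get_finger_force(): force on a finger pad.
Only numpy, scipy, OpenCV 4.12 (cv2) and the standard library are available. Lean on these libraries where they do the work, as an engineer would, in place of code of your own. Each camera call takes 0.05 s, during which the arm holds its last target. There are 200 camera calls.

## Working session

There is one attempt and no reset: what is moved stays moved. The work goes in short steps, each a Python script; the robot and the scene stay as the last script left them, time stands still between calls to the robot, and variables do not carry over. Pictures are saved under pics/ and viewed, at most 10 in all, crops included, and the job is handed in when it is done.

```bash
mkdir -p pics; cat > h.py <<'E'
from station import *
import numpy as np, cv2
def snap(n,f):
    im=read_camera(n); cv2.imwrite('pics/'+f,im[:,:,::-1]); return im
def ray(n,u,v):
    c=camera_info(n);K=np.array(c['intrinsics']);T=np.array(c['T'])
    d=np.linalg.solve(K,[u,v,1]); d=T[:3,:3]@np.array([d[0],-d[1],-d[2]])
    return T[:3,3],d
def on(n,u,v,z):
    o,d=ray(n,u,v); return o+d*(z-o[2])/d[2]
def proj(n,p):
    c=camera_info(n);K=np.array(c['intrinsics']);T=np.array(c['T'])
    q=T[:3,:3].T@(np.array(p)-T[:3,3]); q=K@np.array([q[0],-q[1],-q[2]]); return q[:2]/q[2]
E
python3 - <<'E'
from h import *
for n in('scene','top'):
    snap(n,n+'0.png'); c=camera_info(n); print(n,c)
print(get_time(),get_ee_rot())
E
```

```text
scene {'intrinsics': array([[497.45718276,   0.        , 321.4403084 ],
       [  0.        , 497.45718276, 207.95447166],
       [  0.        ,   0.        ,   1.        ]]), 'T': array([[-0.83966536, -0.46080527,  0.28743798,  0.89757377],
       [ 0.5429632 , -0.72429828,  0.42495055,  0.57541894],
       [ 0.01237138,  0.5128845 ,  0.85836848,  1.34145473],
       [ 0.        ,  0.        ,  0.        ,  1.        ]])}
top {'intrinsics': array([[454.70267131,   0.        , 319.65703239],
       [  0.        , 454.70267131, 190.13391459],
       [  0.        ,   0.        ,   1.        ]]), 'T': array([[-0.02043044,  0.98122158, -0.19179888,  0.24070903],
       [-0.99963972, -0.01670779,  0.02100656, -0.02253237],
       [ 0.01740755,  0.19215895,  0.98120941,  1.43864037],
       [ 0.        ,  0.        ,  0.        ,  1.        ]])}
0.1 [-1.05386888e-04  1.46362397e-01  9.89230821e-01 -6.49010078e-04]
```

View pics/top0.png

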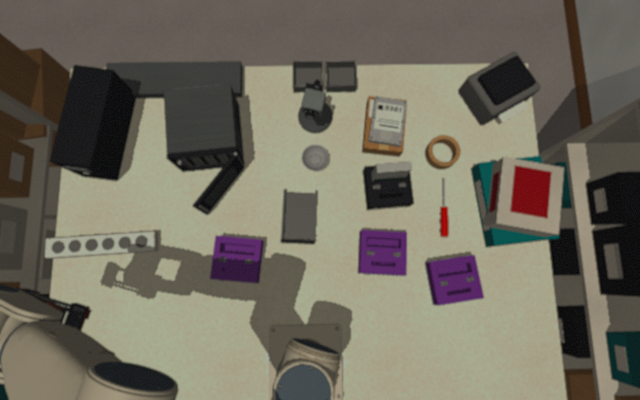

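View pics/scene0.png

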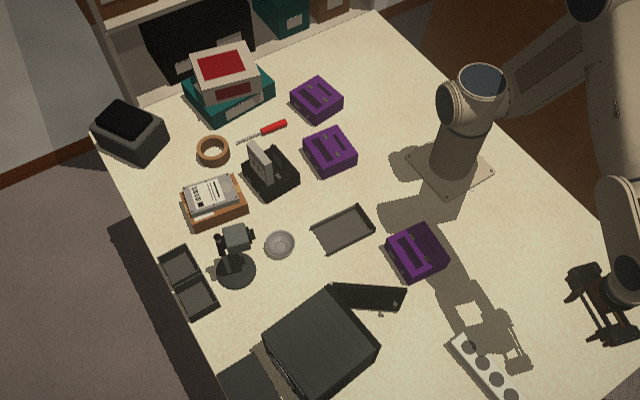

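The top view shows the black dock at (388,186) with the disk at about (395,170), the record camera at (316,105), and the NAS at (203,125) with its door reaching to (200,208). The three purple docks, at (237,258), (383,252) and (455,278), are look-alikes. The black one fits because it holds a large and a small disk. I'll confirm that in an enlarged crop.

```bash
python3 - <<'E'
import cv2,numpy as np
t=cv2.imread('pics/top0.png');s=cv2.imread('pics/scene0.png')
f=lambda im,x,y,w,h:cv2.resize(im[y:y+h,x:x+w],(400,300),interpolation=cv2.INTER_CUBIC)
def g(im,x,y,w,h):
    o=f(im,x,y,w,h)
    for i in range(0,w,10):
        X=i*400//w; cv2.line(o,(X,0),(X,5),(0,0,255),1)
        if i%20==0: cv2.putText(o,str(x+i),(X,14),0,.33,(0,0,255))
    for i in range(0,h,10):
        Y=i*300//h; cv2.line(o,(0,Y),(5,Y),(0,0,255),1)
        if i%20==0: cv2.putText(o,str(y+i),(6,Y+4),0,.33,(0,0,255))
    return o
a=np.hstack([g(t,340,140,100,75),g(t,150,75,200,150)])
b=np.hstack([g(s,200,130,120,90),g(s,190,200,240,180)])
cv2.imwrite('pics/crop0.png',np.vstack([a,b]))
E
```

```text
(no output)
```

View pics/crop0.png

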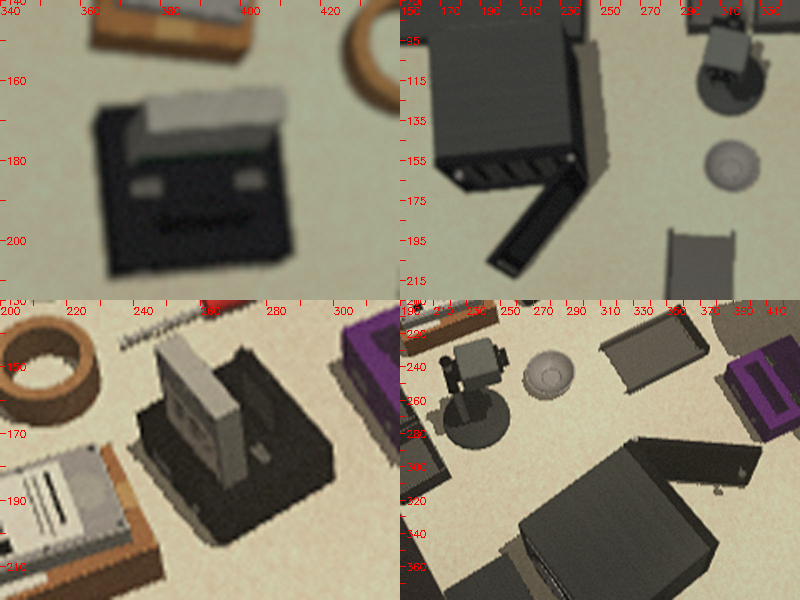

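The crop confirms the target. The black dock at about (388,190) in top and (285,185) in scene holds the bare metal disk upright, with the black SSD next to it. The disk's top face runs from (377,166) to (411,162) to (411,171) in top. The door's free edge is at about (195,206)/(208,212), and its outer face points toward the robot and to the right.

```bash
python3 - <<'E'
from h import *
P=lambda n,z,L:[print(n,np.round(on(n,u,v,z)[:2],3)) for u,v in L]
print('nas top: FL,FR,BR,BL'); P('top',.17,[(168.5,154),(236,150),(233,84),(165,86)])
print('door edge corners, hinge-ish'); P('top',.164,[(194,205),(207,212),(232,160),(239,161)])
print('scene nas corners'); P('scene',.17,[(190+236*.6,200+143*.6),(190+317*.6,200+244*.6),(190+120*.6,200+222*.6)])
print('scene door edge');P('scene',.164,[(190+361*.6,200+146*.6)])
print('disk');P('top',.169,[(377,166),(411,162),(411.5,171),(376.5,173)])
print('disk scene');P('scene',.169,[(200+157*.3,130+47*.3),(200+178*.3,130+34*.3),(200+245*.3,130+105*.3),(200+219*.3,130+118*.3)])
print('cam base circle');P('top',.015,[(316,116)]);P('scene',.015,[(190+475/400*240*.5,200+118*.6)])
print('head top');P('top',.215,[(305.5,87.5),(325,89),(323,104),(303,103)])
print('dock top scene/top');P('top',.062,[(364,166),(367,209)])
im=read_camera('top')
print(camera_info('wrist'))
E
```

```text
nas top: FL,FR,BR,BL
top [0.602 0.382]
top [0.611 0.189]
top [0.814 0.201]
top [0.81  0.401]
door edge corners, hinge-ish
top [0.453 0.306]
top [0.432 0.269]
top [0.583 0.201]
top [0.579 0.181]
scene nas corners
scene [0.607 0.2  ]
scene [0.595 0.389]
scene [0.813 0.211]
scene door edge
scene [0.449 0.304]
disk
top [ 0.557 -0.216]
top [ 0.567 -0.315]
top [ 0.541 -0.315]
top [ 0.536 -0.214]
disk scene
scene [ 0.571 -0.309]
scene [ 0.548 -0.312]
scene [ 0.537 -0.212]
scene [ 0.563 -0.212]
cam base circle
top [ 0.768 -0.046]
scene [0.541 0.114]
head top
top [ 0.78  -0.014]
top [ 0.775 -0.07 ]
top [ 0.73  -0.063]
top [ 0.733 -0.006]
dock top scene/top
top [ 0.584 -0.192]
top [ 0.448 -0.196]
{'intrinsics': array([[309.70691629,   0.        , 323.916671  ],
       [  0.        , 309.70691629, 195.94205552],
       [  0.        ,   0.        ,   1.        ]]), 'tool_from_camera': array([[ 8.43964014e-04,  9.64736265e-01,  2.63217070e-01,
         7.18088579e-02],
       [ 9.99999596e-01, -7.32431428e-04, -5.21852598e-04,
        -7.82413260e-04],
       [-3.10661672e-04,  2.63217404e-01, -9.64736493e-01,
        -1.62741345e-01],
       [ 0.00000000e+00,  0.00000000e+00,  0.00000000e+00,
         1.00000000e+00]])}
```

The measurements agree: the NAS is 0.19–0.20 m wide with yaw about 0.05, the hinge is near (0.603,0.194), and the door radius is 0.188 m with an opening of about 0.89 rad. I'll push the door now.

```bash
cat >> h.py <<'E'
from scipy.spatial.transform import Rotation as R
def down(yaw):  # tool z down, tool x at yaw
    q=(R.from_euler('z',yaw)*R.from_euler('x',np.pi)).as_quat(); return [q[3],q[0],q[1],q[2]]
H=np.array([.603,.194]); Y0=.05
def dp(a,gap,r=.15,z=.115):
    A=a+Y0; d=np.array([-np.sin(A),np.cos(A)]); n=np.array([-np.cos(A),-np.sin(A)])
    return [*(H+r*d+n*(.016+gap)),z],A
E
python3 - <<'E'
from h import *
for off in(0,np.pi):
    for a in(.89,.5,0):
        p,A=dp(a,0); q=inverse_kinematics(p,down(A+off)); print(off,a,None if q is None else np.round(q,2))
command_gripper(0)
p,A=dp(.89,.05); q=down(A)
move_pose([p[0],p[1],.28],q); movel(p); f0=get_ft_force()
print('at',get_tcp_pos(),f0,get_time())
E
```

```text
0 0.89 [ 0.5   0.46  1.88 -0.    0.8   1.13]
0 0.5 [ 0.53  0.53  1.76 -0.    0.86  1.55]
0 0 [ 0.52  0.62  1.58 -0.    0.94  2.04]
3.141592653589793 0.89 [ 0.5   0.46  1.88  0.    0.8  -2.01]
3.141592653589793 0.5 [ 0.53  0.53  1.76  0.    0.86 -1.59]
3.141592653589793 0 [ 0.52  0.62  1.58  0.    0.94 -1.1 ]
at [0.44343232 0.22949465 0.1156512 ] [0.21161621 0.01080881 1.11309356] 4.4083
```

```bash
python3 - <<'E'
from h import *
for a in(.8,.65,.5,.35,.2,.1):
    p,A=dp(a,0); movel(p,down(A),v=.1); print(a,np.round(get_tcp_pos(),3),np.round(get_ft_force(),1))
for g in (0.01,.0,-.006,-.012,-.018):
    p,A=dp(0,g); s=movel(p,down(A),v=.04,until_force=25)
    print(g,s,np.round(get_tcp_pos(),4),np.round(get_ft_force(),1),get_time())
    if s: break
wait(.4); print(get_ft_force())
snap('top','top1.png'); snap('wrist','w1.png')
E
python3 -c "
import cv2,numpy as np
t=cv2.imread('pics/top1.png')[75:225,150:350];w=cv2.imread('pics/w1.png')
cv2.imwrite('pics/c1.png',np.hstack([cv2.resize(t,(400,300)),cv2.resize(w,(400,300))]))"
```

```text
0.8 [0.479 0.281 0.115] [-0.1  0.3 -0.4]
0.65 [0.494 0.298 0.115] [-0.7 -0.1  0.2]
0.5 [0.51  0.313 0.115] [ 0.3 -0.5 -0.2]
0.35 [0.529 0.325 0.115] [-0.2 -0.5 -0.5]
0.2 [0.55  0.335 0.115] [0.  0.6 0.4]
0.1 [0.564 0.34  0.115] [-0.3 -1.2 -0. ]
0.01 False [0.569  0.3423 0.115 ] [-1.1  0.2 -0.2] 7.275
0.0 True [0.5704 0.3423 0.1143] [-3.2  0.2  3.7] 7.5083
[-2.94738172  0.51381451  2.80443007]
```

View pics/c1.png

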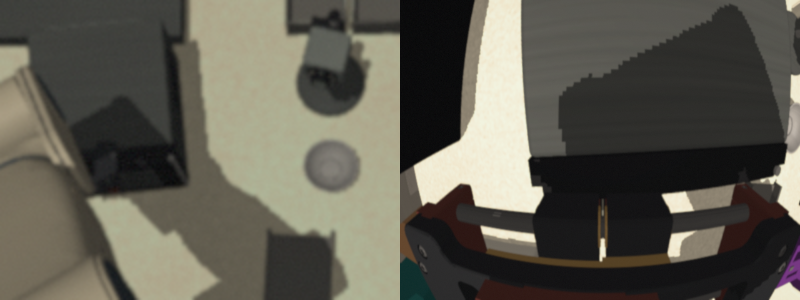

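The door looks nearly flush with the unit's front. The push stopped on a short force spike (probably the catch) with only 3 N left, so I'll keep pushing until it reaches the rigid stop.

```bash
python3 - <<'E'
from h import *
for g in np.arange(.007,-.03,-.002):
    p,A=dp(0,g); s=movel(p,down(A),v=.02,until_force=25)
    f=get_ft_force(); print(round(g,3),s,np.round(get_tcp_pos(),4),np.round(f,1),round(get_time(),2))
    if abs(f[0])>18: break
wait(.4); print(get_ft_force())
E
```

```text
0.007 False [0.5708 0.3422 0.1138] [-6.5  0.9  0.3] 8.28
0.005 False [0.5709 0.3422 0.1138] [-14.4   0.    4.2] 8.53
0.003 False [0.571  0.3422 0.1137] [-22.    0.3   9.1] 8.78
[-20.74095107   0.59833069   9.41746738]
```

```bash
python3 - <<'E'
from h import *
p,A=dp(0,-.001); movel(p,down(A),v=.02); wait(.3); print(get_ft_force(),get_tcp_pos())
p,A=dp(0,.05); movel(p,down(A),v=.15); movel([p[0]-.03,p[1]-.08,.32],v=.25)
# view of camera head and disk
command_gripper(.75)
move_pose([.56,-.04,.42],down(0)); pos,rot=get_tcp_pos(),get_ee_rot(); np.save('wa.npy',np.r_[pos,rot]); snap('wrist','wa.png'); snap('top','top2.png')
print(get_time())
E
python3 -c "
import cv2,numpy as np
t=cv2.imread('pics/top2.png')[75:225,150:350];w=cv2.imread('pics/wa.png')
cv2.imwrite('pics/c2.png',np.vstack([cv2.resize(w,(640,400))[:, :],cv2.resize(cv2.imread('pics/top2.png')[75:175,150:310],(640,200)) if 0 else cv2.resize(cv2.imread('pics/top2.png')[130:200,140:300],(457,200),interpolation=2).copy() if 0 else np.hstack([cv2.resize(cv2.imread('pics/top2.png')[80:200,150:270],(200,200),interpolation=2),cv2.resize(cv2.imread('pics/top2.png')[135:185,150:260],(440,200),interpolation=2)])]))"
```

```text
[-3.73157629e+01  3.07107088e-02  1.93332311e+01] [0.57104385 0.3421229  0.11368097]
13.7833
```

View pics/c2.png

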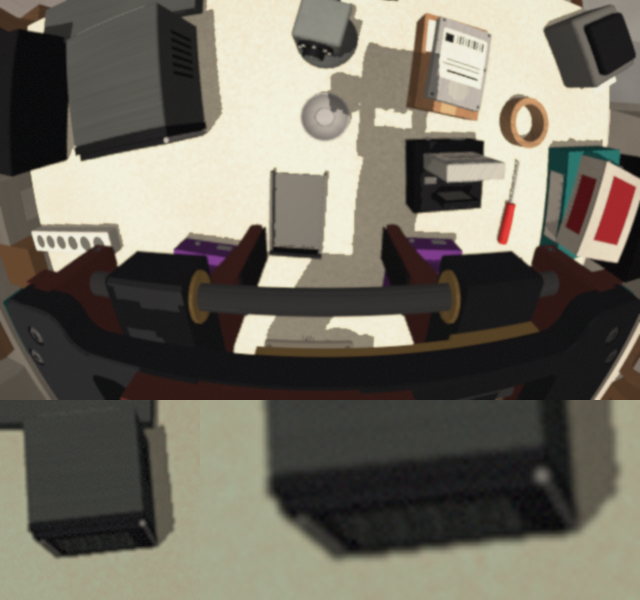

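The door reads as shut: it took 37 N with no further movement. The wrist view shows the record camera at (325,30), the disk top at about (463,163), and the NAS front at (76,159)–(205,131). I'll enlarge these three for exact pixels.

```bash
cat >> h.py <<'E'
def won(pose,u,v,z):
    c=camera_info('wrist');K=np.array(c['intrinsics']);M=np.array(c['tool_from_camera'])
    x=(u-K[0,2])/K[0,0];y=(v-K[1,2])/K[1,1];t=np.hypot(x,y);s=np.sin(t)/t if t>0 else 1
    d=np.array([x*s,-y*s,-np.cos(t)])
    Rt=R.from_quat([pose[4],pose[5],pose[6],pose[3]]).as_matrix()
    o=Rt@M[:3,3]+pose[:3]; d=Rt@M[:3,:3]@d
    return o+d*(z-o[2])/d[2]
E
cat > g.py <<'E'
import cv2
def g(im,x,y,w,h,W=400,H=300,st=10):
    o=cv2.resize(im[y:y+h,x:x+w],(W,H),interpolation=cv2.INTER_CUBIC)
    o=cv2.convertScaleAbs(o,alpha=1.6,beta=10)
    for i in range(0,w,st):
        X=i*W//w; cv2.line(o,(X,0),(X,6),(0,0,255),1); cv2.putText(o,str(x+i),(X,16),0,.33,(0,0,255))
    for i in range(0,h,st):
        Y=i*H//h; cv2.line(o,(0,Y),(6,Y),(0,0,255),1); cv2.putText(o,str(y+i),(8,Y+4),0,.33,(0,0,255))
    return o
E
python3 - <<'E'
from g import *; import numpy as np
w=cv2.imread('pics/wa.png');t=cv2.imread('pics/top2.png')
cv2.imwrite('pics/c3.png',np.vstack([np.hstack([g(w,280,0,96,72),g(w,400,125,112,84)]),np.hstack([g(w,64,80,160,96,400,300,20),g(t,160,120,96,72)])]))
E
```

```text
(no output)
```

View pics/c3.png

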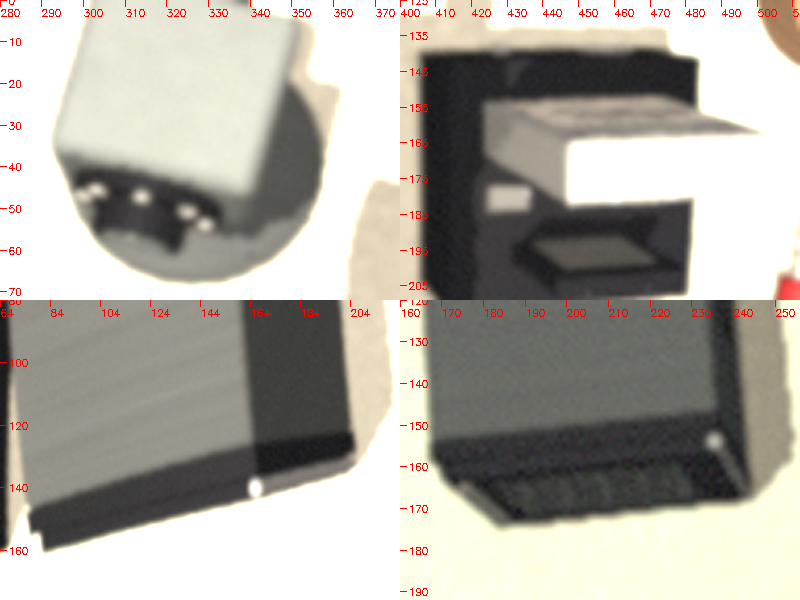

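```bash
python3 - <<'E'
from h import *
w=np.load('wa.npy')
L=[won(w,*p,.215)[:2] for p in((292.7,36),(340,46.3),(351.3,4.8),(301,3))]
for l in L: print('head',np.round(l,4))
print('width',np.linalg.norm(L[0]-L[1]),'yaw front',np.arctan2(-(L[0]-L[1])[0],(L[0]-L[1])[1]),'yaw R',np.arctan2(*(L[2]-L[1])[::-1]),'yaw L',np.arctan2(*(L[3]-L[0])[::-1]))
print('base',won(w,280+195/4.167,283/4.167,.01))
print('nas',won(w,74.8,146.6,.17),won(w,164,128,.17))
im=cv2.imread('pics/wa.png'); 
import g
a=cv2.convertScaleAbs(cv2.resize(im[115:165,70:210],(700,250),interpolation=2),alpha=4,beta=-60)
b=cv2.resize(im[140:190,412:512],(700,350),interpolation=2)
cv2.imwrite('pics/c4.png',np.vstack([a,b]))
E
```

```text
head [ 0.7257 -0.0029]
head [ 0.7124 -0.0583]
head [ 0.7663 -0.0719]
head [ 0.7685 -0.0122]
width 0.05701688446999667 yaw front -0.23563539797204183 yaw R -0.24733219050289154 yaw L -0.21569986623373547
base [ 0.71584043 -0.04457219  0.01      ]
nas [0.60537611 0.38571483 0.17      ] [0.6204206  0.19203795 0.17      ]
```

View pics/c4.png

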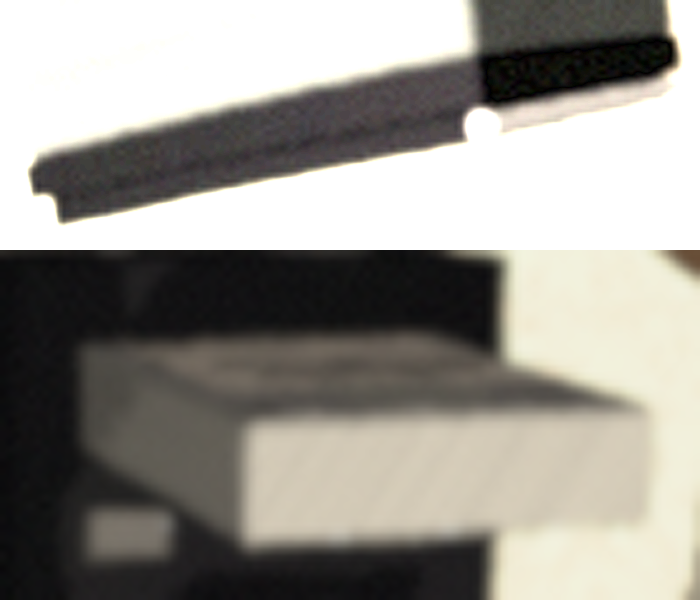

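```bash
python3 - <<'E'
from h import *
w=np.load('wa.npy')
def ang(a,b,z):
    a=won(w,*a,z);b=won(w,*b,z);print(np.round(a,4),np.round(b,4)); return np.arctan2(-(a-b)[0],(a-b)[1])
f=lambda X,Y:(70+X/5,115+Y/5)
print('nas front',ang(f(40,155),f(470,60),.17))
print('gap',ang(f(80,188),f(430,115),.164))
print('outer',ang(f(62,220),f(430,152),.164))
e=lambda X,Y:(412+X/7,140+(Y-250)/7)
L=[won(w,*e(*p),.169) for p in((245,415),(645,408),(645,520),(245,550))]
for l in L: print('disk',np.round(l,4))
print('centre',np.mean(L,0),[np.arctan2(-(L[i]-L[j])[0],(L[i]-L[j])[1]) for i,j in((0,1),(3,2))])
E
```

```text
[0.6058 0.377  0.17  ] [0.6219 0.1919 0.17  ]
nas front 0.08688396593748904
[0.5926 0.3637 0.164 ] [0.6063 0.2108 0.164 ]
gap 0.08921831997388664
[0.5822 0.375  0.164 ] [0.5951 0.2117 0.164 ]
outer 0.07943740422750256
disk [ 0.5666 -0.2149  0.169 ]
disk [ 0.5716 -0.3135  0.169 ]
disk [ 0.5467 -0.317   0.169 ]
disk [ 0.5384 -0.2174  0.169 ]
centre [ 0.55582065 -0.26569096  0.169     ] [np.float64(0.05047262560140052), np.float64(0.08317188404182393)]
```

The door's outer edge is parallel to the unit front (0.079 against 0.087 rad), so it is home. The disk is at about (0.555,−0.265), yaw about 0.075. I'll take a close look from above before gripping.

```bash
python3 - <<'E'
from h import *
command_gripper(.7)
move_pose([.555,-.265,.30],down(.075+np.pi/2)); wait(.2); np.save('wb.npy',np.r_[get_tcp_pos(),get_ee_rot()]); im=snap('wrist','wb.png')
print(get_time(),np.load('wb.npy'))
from g import g
cv2.imwrite('pics/c5.png',g(cv2.imread('pics/wb.png'),160,100,320,240,800,600,20) if 0 else cv2.resize(cv2.imread('pics/wb.png'),(800,500)))
E
```

```text
16.1083 [ 5.55184005e-01 -2.64718063e-01  3.00261255e-01  2.03029407e-04
  6.79999502e-01  7.33212541e-01  7.89572729e-05]
```

View pics/c5.png

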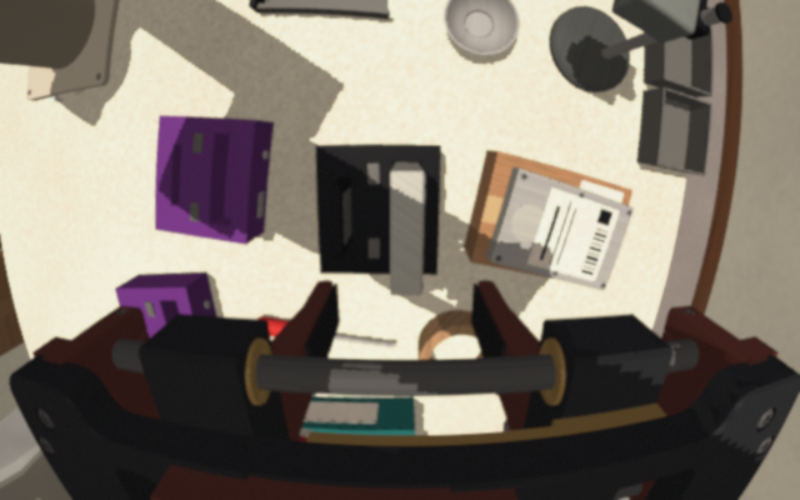

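The disk's top edge is at x≈391–424 in the 800-px view (about 313–339 in raw pixels) and runs parallel to the tool axis. The fingers sit on either side of it.

```bash
python3 - <<'E'
from h import *
w=np.load('wb.npy')
im=cv2.cvtColor(cv2.imread('pics/wb.png'),cv2.COLOR_BGR2GRAY).astype(float)
C=[]
for v in range(165,216,10):
    r=np.abs(np.diff(cv2.GaussianBlur(im,(1,5),0)[v])); l=300+np.argmax(r[300:322])+.5; q=328+np.argmax(r[328:352])+.5
    a,b=won(w,l,v,.169),won(w,q,v,.169); print(v,l,q,np.round(a[:2],4),np.round(b[:2],4),round(np.linalg.norm(a-b),4)); C.append((a+b)/2)
E
```

```text
165 311.5 350.5 [ 0.5415 -0.2439] [ 0.579 -0.241] 0.0375
175 311.5 350.5 [ 0.5422 -0.2537] [ 0.5799 -0.2508] 0.0378
185 311.5 350.5 [ 0.5429 -0.2636] [ 0.5808 -0.2607] 0.0381
195 311.5 349.5 [ 0.5435 -0.2737] [ 0.5808 -0.2709] 0.0374
205 311.5 349.5 [ 0.5442 -0.284 ] [ 0.5819 -0.2811] 0.0378
215 311.5 349.5 [ 0.5449 -0.2944] [ 0.5829 -0.2916] 0.0381
```

```bash
python3 - <<'E'
from h import *
from g import g
move_pose([.72,-.11,.36],down(np.pi/2)); wait(.2); np.save('wc.npy',np.r_[get_tcp_pos(),get_ee_rot()]); snap('wrist','wc.png')
print(get_time())
cv2.imwrite('pics/c6.png',g(cv2.imread('pics/wc.png'),220,60,240,180,800,600,20))
E
```

```text
17.2917
```

View pics/c6.png

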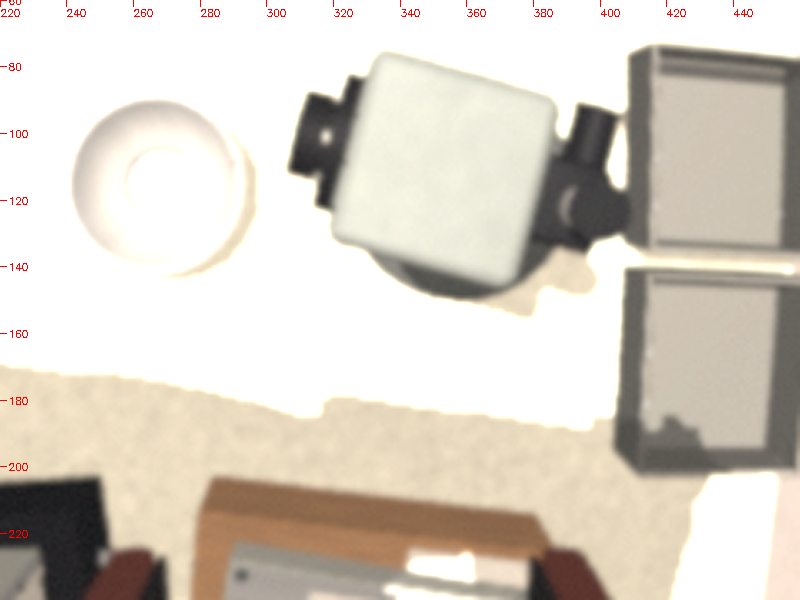

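The head top has corners at crop pixels (375,55), (552,100), (513,283) and (335,238). The lens front is centred at (299,133), pointing left, which is roughly world −x with some yaw.

```bash
python3 - <<'E'
from h import *
w=np.load('wc.npy')
e=lambda X,Y:(220+X/3.3333,60+Y/3.3333)
L=[won(w,*e(*p),.215)[:2] for p in((375,55),(552,100),(513,283),(335,238))]
for l in L: print(np.round(l,4))
print('w',np.linalg.norm(L[0]-L[3]),np.linalg.norm(L[1]-L[2]))
a=lambda d:np.arctan2(d[1],d[0])
ys=[a(L[1]-L[0]),a(L[2]-L[3]),a(L[0]-L[3])-np.pi/2,a(L[1]-L[2])-np.pi/2]; print(ys)
y=np.mean(ys); lens=won(w,*e(299,133),.19)[:2]
lf=[won(w,*e(*p),.19)[:2] for p in((308,95),(290,172))]; print('lens',lens,lf,'yaw lens',a(lf[0]-lf[1])-np.pi/2)
u=np.array([np.cos(y),np.sin(y)]); c=np.mean(L,0); print('yaw',y,'head c',c,'lens in head frame',(lens-c)@u,(lens-c)@[-u[1],u[0]])
t=lens-.15*u; print('target',t,inverse_kinematics([*t,.25],down(y+np.pi/2)))
E
```

```text
[ 0.7274 -0.0034]
[ 0.7801 -0.0157]
[ 0.7691 -0.0713]
[ 0.7156 -0.0582]
w 0.05599393277731657 0.0566757699751069
[np.float64(-0.22840345943869464), np.float64(-0.24035028732403205), np.float64(-0.2124195153198496), np.float64(-0.19504295946697314)]
lens [ 0.70397655 -0.02566575] [array([ 0.70687103, -0.01339606]), array([ 0.70105181, -0.03821945])] yaw lens -0.23026676085775954
yaw -0.21905405538738737 head c [ 0.74805802 -0.03712279] lens in head frame -0.0455177639591324 0.001604075385523816
target [0.55756103 0.00693021] [-8.91405836e-03  2.92893888e-01  1.75591582e+00 -4.44089210e-16
  1.09278295e+00  2.10139997e-01]
```

Lens is (0.704,−0.026), yaw −0.22. It sits 45.5 mm ahead of the head centre, which matches the given 45 mm. Next: grasp, lift, present.

```bash
python3 - <<'E'
from h import *
q=down(.068+np.pi/2)
move_pose([.5557,-.265,.26],q); s=movel([.5557,-.265,.131],q,v=.12,until_force=12); print('down',s,get_tcp_pos())
command_gripper(0.0); print('grip',get_grip_width()*88,get_finger_force(),get_ft_force())
movel([.5557,-.265,.16],q,v=.04); print(get_grip_width()*88,get_finger_force(),get_ft_force())
movel([.5557,-.265,.27],q,v=.1); print(get_grip_width()*88,get_finger_force(),get_ft_force())
y=-.222+np.pi/2
movel([.5575,.007,.27],down(y),v=.12); movel([.5575,.007,.2255],down(y),v=.06); wait(.5)
print(get_tcp_pos(),get_grip_width()*88,get_finger_force(),get_ft_force(),get_time())
a=snap('scene','s9.png');b=snap('top','t9.png')
from g import g
A,B=[cv2.imread('pics/'+f) for f in('s9.png','t9.png')]
cv2.imwrite('pics/c9.png',np.hstack([g(A,180,130,160,160,400,400,20),g(B,250,70,160,160,400,400,20)]))
E
```

```text
down False [ 0.55627446 -0.26522334  0.13178824]
grip 26.080584468259477 29.99149203300476 [0.52674446 0.11145353 1.24113252]
26.064835267773773 29.98889833688736 [ 0.1240717   0.51272494 -5.69158141]
26.24550480883701 29.98887687921524 [ 0.97218483  0.55549156 -6.45188182]
[0.55752716 0.00698891 0.22558575] 25.88726131694642 29.988911747932434 [ 0.25429104  0.06136157 -6.81940908] 26.0667
```

View pics/c9.png

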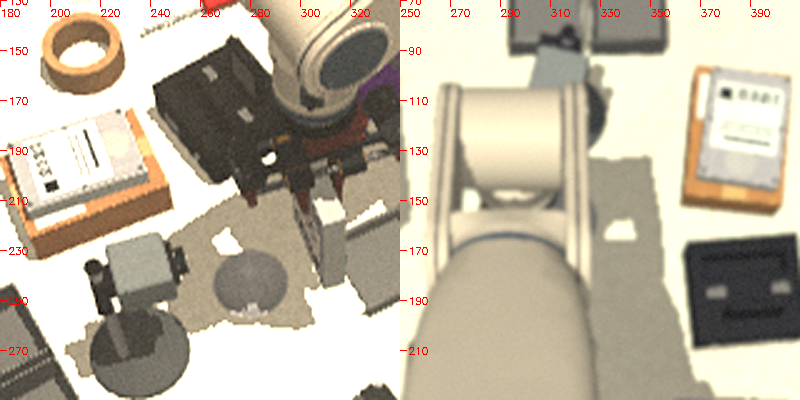

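The disk is hanging upright, facing the camera. I'll check its lower end, at scene pixel ~(310,244), against the prediction, then hand in.

```bash
python3 - <<'E'
from h import *
y=-.222;u=np.array([np.cos(y),np.sin(y)]);v=np.array([-u[1],u[0]]);c=np.array([.5575,.007])
for z in(.1165,.2635):
    for a in(1,-1): print(z,a,proj('scene',[*(c+a*.013*u+.051*v),z]))
ok=np.linalg.norm(proj('scene',[*(c+.013*u+.051*v),.1165])-[310,244])<8
if ok and get_finger_force()>5: print(job_done(),get_time())
E
```

```text
0.1165 1 [309.45728795 246.18563238]
0.1165 -1 [318.36864645 243.30959615]
0.2635 1 [308.96661552 219.78260533]
0.2635 -1 [318.78476726 216.7177359 ]
the job is handed in; nothing more can be done
the job is handed in; nothing more can be done
```

The job is handed in: the door is shut against its stop, and the old disk is held upright about 15 cm in front of the lens with its label toward it; no verdict came back.

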